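Restock the sloped spice rack

ROBOT

A 6-joint arm with a two-finger parallel gripper is mounted at the origin on the work surface. World frame = base frame: x ahead of the robot, y to its left, z up, the work surface at z = 0. Lengths are in m, angles in degrees, forces in N, time in s.
With the tool pointing down it reaches from about 0.3 to 0.75 m from the base axis. Payload 8.5 kg.
Tool frame: the origin (TCP) lies between the finger pads; the fingertips stand env.finger_overhang ahead of it and the grasp point (between the pads) lies 2 mm behind it (env.finger_overhang is the distance from the TCP to the fingertips, in m); z points along the fingers, y is the line along which they close (so a half turn about z gives the same grasp; the last joint's range is limited). The gripper opens to 85 mm and grips with 20 to 120 N. Pads are 22 mm wide; open, the fingers measure 114 mm over their backs; the gripper's body (76 mm by 85 mm) begins 54 mm behind the grasp point. The pads swing forward as they close: fully open they stand 13 mm farther back than shut.
Start: joints at [58.711, 21.807, 74.336, -0, 83.858, -12.336], TCP at [0.179, 0.52, 0.248] pointing down, gripper open.
Joint ranges: [-178.18, 178.18], [-50.72, 133.34], [12.68, 142.11], [-81.47, 261.47], [9.98, 163.14], [-165.26, 165.26]. Speed limits (degrees/s): [136.94, 136.94, 180, 180, 180, 180].

INTERFACE

Orientations are given as a 3x3 rotation matrix whose columns are the frame's x, y, z axes.
In Python, from rig import env gives the robot as it stands. The module is installed in compiled form; this text tells all that it offers.
- The arm moves only by the tool jog_arm, never from a script. Its arguments are lists of equal length, an entry for each row: "hand": the finger opening in m, from 0 to 0.0854; "travel": the shift along the world's x, y, z in m, a list of three; "yaw": the turn about the world's z in rad. A call has exactly 5 rows; each row shifts and turns the commanded pose from where the row before left it; what a row does not reach is not made up. A row lasts 1/8 s, in which the tool goes at most 62.5 mm and 10.7 degrees, less where a joint would pass 70% of its speed; a pose out of reach is approached as far as the arm can. A call is refused whole if a number of a shift passes 0.0625 or a number of a turn 0.188, either way. A call with a gripper value outside its range is refused whole. The fingers move at their own pace and stop on an object; "grip_force" is the grip in N (left out, the last holds). Time passes only in rows, so rows that do not move let the fingers close, or fill a call up. It gives the time, the measured TCP pose, the force, the opening and the grip force at its end, in the units of the state.
- env.observe(): the state, without advancing time (a new reading comes with each control period).
- env.get_image(name): name is "side" or "top"; returns the picture (480x640x3 uint8, red, green, blue); there is no depth.
- env.calibration(name): a dict with "fx", "fy", "cx", "cy" (pixels), "k1" (the pictures are not rectified: a ray, as slopes to the right and down, at radius r is drawn at 1 + k1 r^2 times it, then the intrinsics apply), "position" and "rotation" of the camera in the world. Camera axes: x right, y down, z forward; pixel columns grow to the right and rows downward; lengths in m; the calibration is good to about 2 mm. A picture is of the moment at which its call begins. calibration takes no time and is no camera call.
- env.close_job(): hands the job in; it is judged then, once.
The state is a dict: "time_s": time; "q": joint angles; "qvel": joint speeds; "joint_efforts": joint torques, N m; "position": TCP position; "tool_rot": TCP orientation; "ft_force": force on the tool from outside, world axes, zero at the start; "wrist_torque": the same for the moment, N m; "grip_width": finger opening in m; "gripper_force": force on a finger pad.
Only numpy, scipy, OpenCV 4.12 (cv2) and the standard library are available. Lean on these libraries where they do the work, as an engineer would, in place of code of your own. Each camera call takes 0.05 s, during which the arm holds its last target. There are 200 camera calls.

TASK

Put the loose orange-capped and green-capped spice jars away in the sloped rack, each upright in the lane that already holds a jar of its own colour. Let go of each one at the top of its lane, above the red line, so that it slides down by itself and comes to rest behind the jar already there; do not carry or push it further down. Leave the jars in the rack, the white-capped jar, the bowl and the cup where they are.

Things in the scene. Friction and masses are not known exactly. Their poses are not given: they have to be found in the camera images.
- deck: Sloped slippery white deck of the wooden spice rack: three open lanes falling 22 degrees to its front (towards the robot). Origin: upper surface, mid length, centre of middle lane, 90 mm above table. x: up the slope along the lanes, y: across, z: square off the surface. Deck x = -130 (front lip, 34 mm high) to +130 mm (open top end). Lane centre lines y = -72, 0, +72 mm, 66 mm clear width.
- red_line (a point): Red line across all three lanes; the loading area is above it. Point: its middle, on the deck surface, 20 mm up the slope from the deck's origin (110 mm below the top end; a jar centred 60 mm above the line stands wholly on the loading area). Axes as the deck's. Lane walls 6 mm thick, 20 mm high. A jar let go there slides down by itself (friction about 0.25).
- jar_orange_center (a point): Glass spice jar, orange cap. Body 54 mm diameter, 48 mm high; cap 38 mm diameter, 24 mm high on top (72 mm in all); 0.14 kg. Point: on its axis 36 mm above its underside; the cap's middle is 24 mm above this point. z: jar axis, up. Stands on the table left or right of the rack, to be put away.
- jar_green_center (a point): Glass spice jar, green cap. Body 54 mm diameter, 48 mm high; cap 38 mm diameter, 24 mm high on top (72 mm in all); 0.14 kg. Point: on its axis 36 mm above its underside; the cap's middle is 24 mm above this point. z: jar axis, up. Stands on the table left or right of the rack, to be put away.
- stock_orange_center (a point): Glass spice jar, orange cap. Body 54 mm diameter, 48 mm high; cap 38 mm diameter, 24 mm high on top (72 mm in all); 0.14 kg. Point: on its axis 36 mm above its underside; the cap's middle is 24 mm above this point. z: jar axis, up. Already in one of the three lanes (any), at the bottom against the front lip, leaning with the slope; must stay.
- stock_green_center (a point): Glass spice jar, green cap. Body 54 mm diameter, 48 mm high; cap 38 mm diameter, 24 mm high on top (72 mm in all); 0.14 kg. Point: on its axis 36 mm above its underside; the cap's middle is 24 mm above this point. z: jar axis, up. Already in one of the three lanes (any), at the bottom against the front lip, leaning with the slope; must stay.
- stock_black_center (a point): Glass spice jar, black cap. Body 54 mm diameter, 48 mm high; cap 38 mm diameter, 24 mm high on top (72 mm in all); 0.14 kg. Point: on its axis 36 mm above its underside; the cap's middle is 24 mm above this point. z: jar axis, up. Already in one of the three lanes (any), at the bottom against the front lip, leaning with the slope; must stay.
- jar_white_center (a point): Glass spice jar, white cap. Body 54 mm diameter, 48 mm high; cap 38 mm diameter, 24 mm high on top (72 mm in all); 0.14 kg. Point: on its axis 36 mm above its underside; the cap's middle is 24 mm above this point. z: jar axis, up. On the table further back; to be left alone.
- bowl: Black mixing bowl, 170 mm across, 75 mm high, on the table; a bystander. Origin: centre of its underside.
- cup: White paper cup, 80 mm across, 75 mm high, on the table; a bystander. Origin: centre of its underside.
Mind the look-alikes: they are no part of the job. Leave any turquoise or yellow look-alike of the part that bears jar_orange_center alone.

How it is judged:
By the outcome, as a careful person would: the job done as asked, in the order asked, and still so for the second after the job is handed in, with the robot touching nothing.
It also fails if it takes over 64 s, if anything falls off the work surface, if the arm or the gripper's body presses on something with over 40 N, if the wrist force passes 120 N, or if a joint passes its speed limit or range.

## Working session

There is one attempt and no reset: what is moved stays moved. The work goes in short steps, Python scripts to look and compute and a tool call to move; the robot and the scene stay as the last step left them, time stands still between calls to the robot, and variables do not carry over. Pictures are saved under pics/ and viewed, at most 10 in all, crops included, and the job is handed in when it is done.

Besides the shell and the picture viewer there is one more tool, called after "Call:" in YAML: its name, and indented under it one key for each argument. jog_arm: Moves the arm, as the interface text tells. Its arguments: {"type":"object","properties":{"hand":{"type":"array"},"travel":{"type":"array"},"yaw":{"type":"array"},"grip_force":{"type":"number"}},"required":["hand","travel","yaw"]}

```bash
mkdir -p pics
python3 - <<'E'
from rig import env
import cv2
print(env.finger_overhang)
for n in("top","side"):
    im=env.get_image(n); cv2.imwrite(f"pics/{n}0.png",im[:,:,::-1]); print(n,env.calibration(n))
s=env.observe(); print(s['time_s'],s['position'],s['tool_rot'])
E
```

```text
0.017
top {'fx': 501.3105792032444, 'fy': 501.3105792032444, 'cx': 311.1231010281958, 'cy': 241.31322907835988, 'k1': -0.06995477495158987, 'position': array([0.52589039, 0.03952897, 1.14221504]), 'rotation': array([[-0.00227873, -0.99812573,  0.06115417],
       [-0.99998668,  0.00255763,  0.00448279],
       [-0.0046308 , -0.06114314, -0.99811827]])}
side {'fx': 476.8816852721962, 'fy': 476.8816852721962, 'cx': 327.37172470191877, 'cy': 238.84075949387594, 'k1': -0.031111842197051993, 'position': array([0.50941086, 0.88357975, 0.76597683]), 'rotation': array([[-0.99105137, -0.09089263,  0.09775337],
       [-0.13309696,  0.61738812, -0.77531743],
       [ 0.01011887, -0.78139007, -0.62396087]])}
0.1 [0.17849256 0.51996855 0.24775933] [[-9.45794448e-01  3.24765113e-01 -6.95704413e-04]
 [ 3.24765731e-01  9.45793800e-01 -1.14388441e-03]
 [ 2.86499172e-04 -1.30782047e-03 -9.99999104e-01]]
```

View pics/top0.png

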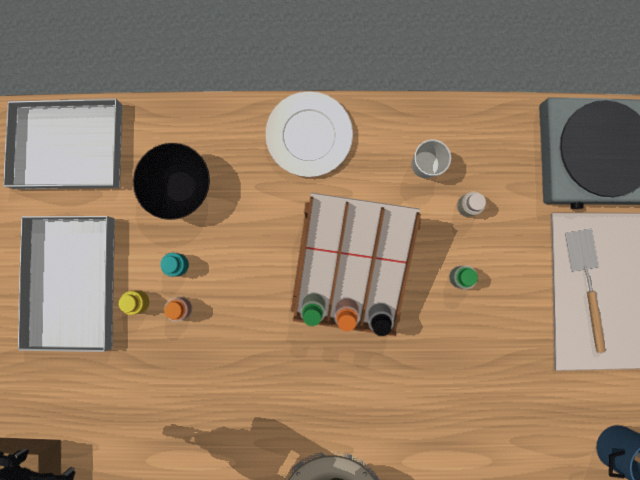

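View pics/side0.png

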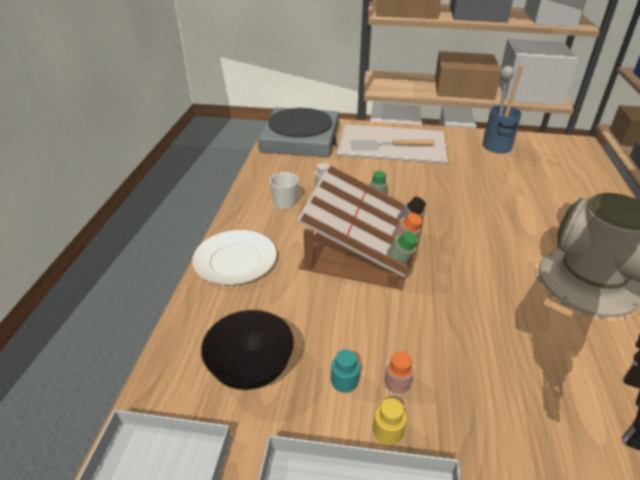

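The top view shows three candidates in the left-hand cluster: orange cap (177,309), yellow (133,302) and turquoise (174,264). Only the first has an orange cap on a clear glass body, so it is the one meant. The loose green jar is at (465,277) and the white one at (473,203). In the rack, from left to right, the stock jars are green (312,314), orange (347,318) and black (381,318).

```bash
cat > h.py <<'E'
import numpy as np, cv2
from rig import env
def ray(n,uv):
    c=env.calibration(n); K=np.array([[c['fx'],0,c['cx']],[0,c['fy'],c['cy']],[0,0,1]])
    p=cv2.undistortPoints(np.float64(uv).reshape(-1,1,2),K,np.array([c['k1'],0,0,0,0]))[:,0]
    return c['position'], np.c_[p,np.ones(len(p))]@c['rotation'].T
def plane(n,uv,z):
    o,d=ray(n,uv); return o+d*((z-o[2])/d[:,2])[:,None]
def two(a,b):
    (o1,d1),(o2,d2)=ray('top',[a]),ray('side',[b]); d1,d2=d1[0],d2[0]
    s=np.linalg.lstsq(np.c_[d1,-d2],o2-o1,rcond=None)[0]
    p,q=o1+s[0]*d1,o2+s[1]*d2; return (p+q)/2,np.linalg.norm(p-q)
H={'orange':((3,12),180),'green':((50,75),130),'red':((0,2),120)}
def blobs(im,col,amin=25):
    h=cv2.cvtColor(im,cv2.COLOR_RGB2HSV); (a,b),s=H[col]
    m=cv2.inRange(h,(a,s,60),(b,255,255))
    n,l,st,c=cv2.connectedComponentsWithStats(m)
    return m,[(c[i].round(1).tolist(),st[i].tolist()) for i in range(1,n) if st[i,4]>=amin]
E
python3 - <<'E'
from h import *
t=cv2.cvtColor(cv2.imread('pics/top0.png'),4); s=cv2.cvtColor(cv2.imread('pics/side0.png'),4)
for c in('orange','green'):
    for n,i in(('top',t),('side',s)):
        for b in blobs(i,c)[1]: print(c,n,b, plane(n,[b[0]],.068).round(4).tolist())
h=cv2.cvtColor(t,cv2.COLOR_RGB2HSV)
m=(((h[...,0]<4)|(h[...,0]>174))&(h[...,1]>140)&(h[...,2]>120)).astype(np.uint8); m[:240]=0;m[268:]=0;m[:,:295]=0;m[:,420:]=0
ys,xs=np.nonzero(m); print(len(xs),xs.min(),xs.max()); 
f=np.polyfit(xs,ys,1)
e=np.array([[xs.min(),np.polyval(f,xs.min())],[xs.max(),np.polyval(f,xs.max())]]);print(e,plane('top',e,.0975))
a=t[190:345,285:430]; b=t[240:340,110:210]
o=np.hstack([cv2.resize(a,(430,460),interpolation=2),cv2.resize(b,(370,460),interpolation=2)])
cv2.imwrite('pics/crop0.png',o[:,:,::-1])
E
```

```text
orange top ([180.6, 309.6], [174, 302, 11, 17, 65]) [[0.4457, 0.3246, 0.068]]
orange top ([346.6, 319.3], [337, 309, 20, 22, 345]) [[0.4251, -0.0308, 0.068]]
orange side ([412.4, 221.5], [404, 213, 17, 17, 157]) [[0.4203, -0.0822, 0.068]]
orange side ([400.3, 364.1], [390, 353, 21, 23, 366]) [[0.4435, 0.3501, 0.068]]
green top ([466.4, 276.8], [457, 268, 20, 19, 289]) [[0.5144, -0.2893, 0.068]]
green top ([311.8, 314.0], [303, 304, 19, 21, 326]) [[0.4365, 0.0433, 0.068]]
108 307 405
[[307.         247.44471997]
 [405.         261.92577623]] [[ 0.57710461  0.05285293  0.0975    ]
 [ 0.54631484 -0.15153026  0.0975    ]]
```

View pics/crop0.png

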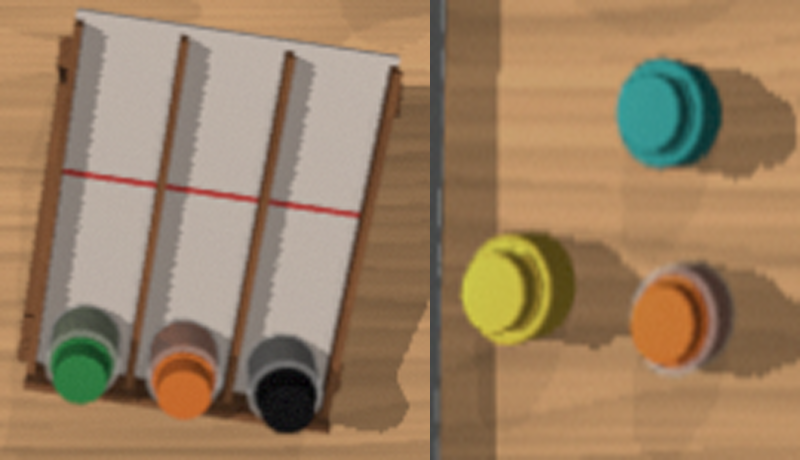

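The crop confirms it: the orange cap on clear glass is at about top px (174,310), with yellow and turquoise solid-coloured beside it. The lanes from left to right are green, orange and black, and the red line is clear. Next I refine the jar positions.

Run:
```python
from h import *
t=cv2.cvtColor(cv2.imread('pics/top0.png'),4); s=cv2.cvtColor(cv2.imread('pics/side0.png'),4)
h=cv2.cvtColor(t,cv2.COLOR_RGB2HSV)
for y,x in((309,175),(303,175),(309,168),(309,180),(309,187),(330,175),(318,347)): print(x,y,h[y,x],end=' ')
m=cv2.inRange(h,(3,165,170),(13,255,255)); m[:295]=0;m[325:]=0;m[:,:160]=0;m[:,195:]=0
mu=cv2.moments(m,True); c=[mu['m10']/mu['m00'],mu['m01']/mu['m00']]; print(c,mu['m00'],cv2.boundingRect(m),plane('top',[c],.068))
print(two(c,[400.3,364.1]))
hs=cv2.cvtColor(s,cv2.COLOR_RGB2HSV); print(hs[182,379])
m=cv2.inRange(hs,(45,100,30),(80,255,255)); m[:165]=0;m[195:]=0;m[:,:365]=0;m[:,395:]=0
mu=cv2.moments(m,True); c=[mu['m10']/mu['m00'],mu['m01']/mu['m00']];print(c,cv2.boundingRect(m),two([466.4,276.8],c))
```

```text
175 309 [ 14 193 196] 175 303 [ 13 189 194] 168 309 [ 14 189 196] 180 309 [ 13 192 179] 187 309 [  8  78 118] 175 330 [ 15 119 178] 347 318 [ 12 196 198] [174.3421052631579, 311.280701754386] 114.0 (167, 300, 14, 20) [[0.44206189 0.33816375 0.068     ]]
(array([0.44180715, 0.34131059, 0.05659285]), np.float64(0.0012671961911801483))
[ 62 115 111]
[378.69166666666666, 177.375] (373, 171, 12, 13) (array([ 0.51371938, -0.29171615,  0.06012538]), np.float64(0.0012285979519453415))
```

Call:
jog_arm:
  hand: [0.07, 0.07, 0.07, 0.07, 0.07]
  travel:
    - [0.05, -0.035, 0]
    - [0.05, -0.035, 0]
    - [0.05, -0.035, 0]
    - [0.05, -0.035, 0]
    - [0.05, -0.035, 0]
  yaw: [0.036, 0.036, 0.036, 0.036, 0.036]
  grip_force: 25

```text
time_s: 0.72
position: [0.43, 0.3437, 0.2481]
tool_rot: [[-0.989, 0.149, -0.001], [0.149, 0.989, -0.0], [0.0, -0.0, -1.0]]
ft_force: [0.6, 0.9, -0.2]
grip_width: 0.0703
gripper_force: 0.0
```

Call:
jog_arm:
  hand: [0.07, 0.07, 0.07, 0.07, 0.07]
  travel:
    - [0.016, -0.008, -0.02]
    - [0, 0, -0.04]
    - [0, 0, -0.04]
    - [0, 0, 0]
    - [0, 0, 0]
  yaw: [0, 0, 0, 0, 0]

```text
time_s: 1.35
position: [0.4452, 0.3375, 0.1498]
tool_rot: [[-0.989, 0.15, 0.002], [0.15, 0.989, 0.001], [-0.002, 0.001, -1.0]]
ft_force: [-0.1, -0.4, 0.9]
grip_width: 0.0699
gripper_force: 0.0
```

Run:
```python
from h import *
s=env.get_image('side');t=env.get_image('top')
a=cv2.resize(s[250:450,300:500],(400,400));b=cv2.resize(t[250:370,110:230],(400,400))
cv2.imwrite('pics/hov.png',np.hstack([a,b])[:,:,::-1]); o=env.observe();print(o['position'],o['tool_rot'][:,1])
```

```text
[0.44526536 0.33759108 0.15009973] [0.15004752 0.98867722 0.00176142]
```

View pics/hov.png

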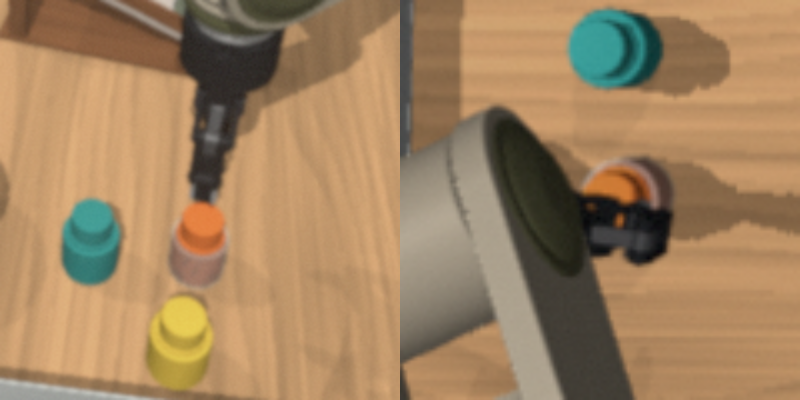

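The hover view shows the fingers lined up above the orange cap (side px about 400,364), clear of the yellow and turquoise jars. I descend and grip the cap.

Call:
jog_arm:
  hand: [0.07, 0.07, 0.07, 0.07, 0.07]
  travel:
    - [0, 0, -0.03]
    - [0, 0, -0.03]
    - [0, 0, -0.016]
    - [0, 0, -0.007]
    - [0, 0, 0]
  yaw: [0, 0, 0, 0, 0]

```text
time_s: 2.08
position: [0.445, 0.3374, 0.066]
tool_rot: [[-0.989, 0.15, 0.001], [0.15, 0.989, 0.0], [-0.001, 0.001, -1.0]]
ft_force: [-0.6, 0.3, 0.5]
grip_width: 0.07
gripper_force: 0.0
```

Call:
jog_arm:
  hand: [0.03, 0.03, 0.03, 0.03, 0.03]
  travel:
    - [0, 0, 0]
    - [0, 0, 0]
    - [0, 0, 0]
    - [0, 0, 0]
    - [0, 0, 0]
  yaw: [0, 0, 0, 0, 0]

```text
time_s: 2.7
position: [0.4451, 0.3374, 0.0662]
tool_rot: [[-0.989, 0.15, 0.002], [0.15, 0.989, 0.001], [-0.002, 0.001, -1.0]]
ft_force: [0.5, 0.9, 5.7]
grip_width: 0.037
gripper_force: 25.1
```

Call:
jog_arm:
  hand: [0.03, 0.03, 0.03, 0.03, 0.03]
  travel:
    - [0, 0, 0.02]
    - [0, 0, 0.05]
    - [0, 0, 0.055]
    - [0, 0, 0.055]
    - [0, 0, 0.054]
  yaw: [0, 0, 0, 0, 0]

```text
time_s: 3.32
position: [0.4442, 0.3369, 0.301]
tool_rot: [[-0.989, 0.15, -0.0], [0.15, 0.989, -0.0], [0.0, -0.0, -1.0]]
ft_force: [0.7, -0.1, -1.6]
grip_width: 0.0367
gripper_force: 25.7
```

Call:
jog_arm:
  hand: [0.03, 0.03, 0.03, 0.03, 0.03]
  travel:
    - [0.012, -0.03, 0]
    - [0.023, -0.05, 0]
    - [0.023, -0.05, 0]
    - [0.023, -0.05, 0]
    - [0.023, -0.05, 0]
  yaw: [0, 0, 0, 0, 0]

```text
time_s: 3.95
position: [0.5489, 0.1055, 0.2991]
tool_rot: [[-0.989, 0.15, -0.001], [0.15, 0.989, 0.0], [0.001, -0.0, -1.0]]
ft_force: [0.3, -0.4, -2.2]
grip_width: 0.037
gripper_force: 25.8
```

Call:
jog_arm:
  hand: [0.03, 0.03, 0.03, 0.03, 0.03]
  travel:
    - [0.023, -0.05, 0]
    - [0.023, -0.05, 0]
    - [0.02, -0.045, 0]
    - [0.007, -0.02, -0.02]
    - [0, 0, -0.02]
  yaw: [0, 0, 0, 0, 0]

```text
time_s: 4.58
position: [0.6218, -0.0597, 0.2579]
tool_rot: [[-0.988, 0.153, -0.001], [0.153, 0.988, 0.0], [0.001, -0.0, -1.0]]
ft_force: [-0.7, 0.7, -2.4]
grip_width: 0.037
gripper_force: 25.8
```

Run:
```python
from h import *
s=env.get_image('side');t=env.get_image('top')
a=cv2.resize(s[130:330,260:460],(400,400));b=cv2.resize(t[180:350,280:450],(400,400))
cv2.imwrite('pics/pl1.png',np.hstack([a,b])[:,:,::-1]); o=env.observe();print(o['position'],o['ft_force'],o['grip_width'])
```

```text
[ 0.6207695  -0.05805011  0.25661968] [-0.31277666 -0.28481113 -1.29664648] 0.03702861326610838
```

View pics/pl1.png

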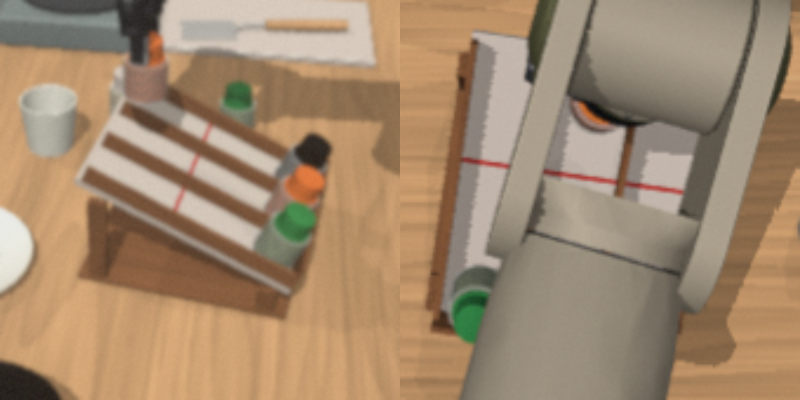

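The jar hangs upright above the top of the middle lane (side crop px 147,75), and its cap edge shows in the top crop at (595,115). I lower it until it touches, using the minimum grip.

Call:
jog_arm:
  hand: [0.03, 0.03, 0.03, 0.03, 0.03]
  travel:
    - [0, 0, -0.03]
    - [0, 0, -0.02]
    - [0, 0, -0.003]
    - [0, 0, 0]
    - [0, 0, 0]
  yaw: [0, 0, 0, 0, 0]
  grip_force: 20

```text
time_s: 5.3
position: [0.622, -0.0578, 0.2076]
tool_rot: [[-0.989, 0.15, 0.002], [0.15, 0.989, -0.001], [-0.002, -0.0, -1.0]]
ft_force: [0.3, -0.3, -1.3]
grip_width: 0.0371
gripper_force: 25.8
```

Call:
jog_arm:
  hand: [0.03, 0.03, 0.03, 0.03, 0.03]
  travel:
    - [0, 0, -0.002]
    - [0, 0, -0.002]
    - [0, 0, -0.001]
    - [0, 0, 0]
    - [0, 0, 0]
  yaw: [0, 0, 0, 0, 0]

```text
time_s: 5.92
position: [0.6217, -0.0579, 0.2014]
tool_rot: [[-0.989, 0.15, 0.0], [0.15, 0.989, -0.0], [-0.0, -0.0, -1.0]]
ft_force: [-0.7, -0.4, -2.0]
grip_width: 0.0371
gripper_force: 25.8
```

Call:
jog_arm:
  hand: [0.03, 0.03, 0.03, 0.03, 0.03]
  travel:
    - [0, 0, -0.001]
    - [0, 0, -0.001]
    - [0, 0, -0.001]
    - [0, 0, 0]
    - [0, 0, 0]
  yaw: [0, 0, 0, 0, 0]
  grip_force: 20

```text
time_s: 6.55
position: [0.6216, -0.0578, 0.1983]
tool_rot: [[-0.989, 0.15, 0.0], [0.15, 0.989, 0.0], [-0.0, 0.0, -1.0]]
ft_force: [0.7, -0.2, -1.4]
grip_width: 0.0372
gripper_force: 25.8
```

Call:
jog_arm:
  hand: [0.03, 0.03, 0.03, 0.03, 0.03]
  travel:
    - [0, 0, -0.001]
    - [0, 0, -0.001]
    - [0, 0, -0.001]
    - [0, 0, 0]
    - [0, 0, 0]
  yaw: [0, 0, 0, 0, 0]

```text
time_s: 7.18
position: [0.6217, -0.0578, 0.1975]
tool_rot: [[-0.989, 0.15, 0.002], [0.15, 0.989, -0.001], [-0.002, -0.0, -1.0]]
ft_force: [-4.9, 1.3, 11.5]
grip_width: 0.0372
gripper_force: 27.1
```

Contact is at z≈0.198, as predicted. Now I tip the jar about its uphill bottom edge until it stands flat on the deck, moving the grip along the arc.

Call:
jog_arm:
  hand: [0.03, 0.03, 0.03, 0.03, 0.03]
  travel:
    - [-0.003, 0.0005, -0.0015]
    - [-0.003, 0.0005, -0.0014]
    - [-0.003, 0.0004, -0.0018]
    - [-0.003, 0.0004, -0.0017]
    - [0, 0, 0]
  yaw: [0, 0, 0, 0, 0]

```text
time_s: 7.8
position: [0.6099, -0.0562, 0.191]
tool_rot: [[-0.989, 0.15, 0.003], [0.15, 0.989, -0.001], [-0.003, -0.001, -1.0]]
ft_force: [-3.9, 0.6, 11.3]
grip_width: 0.037
gripper_force: 29.5
```

Run:
```python
from h import *
s=env.get_image('side')
cv2.imwrite('pics/tip1.png',cv2.resize(s[140:240,280:430],(750,500),interpolation=2)[:,:,::-1]); o=env.observe();print(o['position'],o['ft_force'],o['wrist_torque'],o['grip_width'])
```

```text
[ 0.60997896 -0.05614462  0.19098612] [-3.88918866  0.38822348 10.83454782] [0.11391033 0.45757429 0.00300501] 0.03671217635124305
```

View pics/tip1.png

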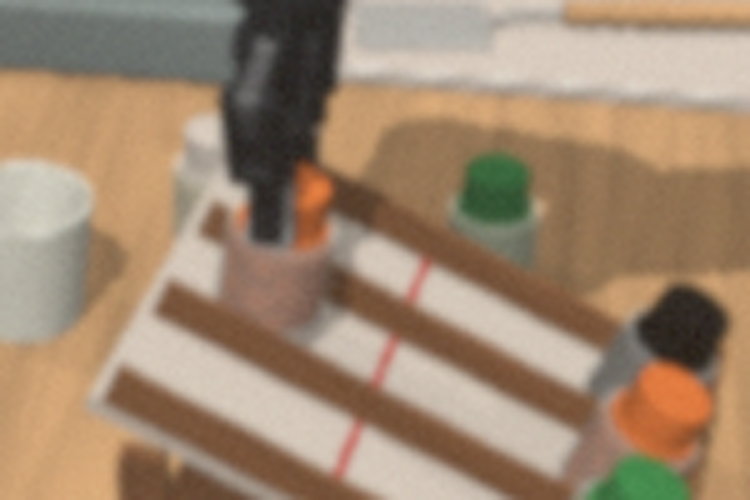

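The crop shows the jar tipping with the slope: cap at (300,205), body foot at (270,320), well above the red line at (380,370). I finish the arc.

Call:
jog_arm:
  hand: [0.03, 0.03, 0.03, 0.03, 0.03]
  travel:
    - [-0.0027, 0.0004, -0.002]
    - [-0.0027, 0.0004, -0.002]
    - [-0.0026, 0.0004, -0.0022]
    - [-0.0026, 0.0004, -0.0023]
    - [0, 0, 0]
  yaw: [0, 0, 0, 0, 0]

```text
time_s: 8.48
position: [0.5996, -0.0547, 0.1841]
tool_rot: [[-0.989, 0.15, 0.005], [0.15, 0.989, -0.002], [-0.006, -0.001, -1.0]]
ft_force: [-8.0, 1.5, 19.8]
grip_width: 0.0371
gripper_force: 40.8
```

Run:
```python
from h import *
s=env.get_image('side')
cv2.imwrite('pics/tip2.png',cv2.resize(s[140:240,280:430],(750,500),interpolation=2)[:,:,::-1]); o=env.observe();print(o['position'],o['ft_force'],o['wrist_torque'],o['grip_width'])
```

```text
[ 0.59959334 -0.05463779  0.18404277] [-8.06818829  0.85569382 20.18392555] [ 0.07866061  0.84471419 -0.00104301] 0.03718016724140303
```

View pics/tip2.png

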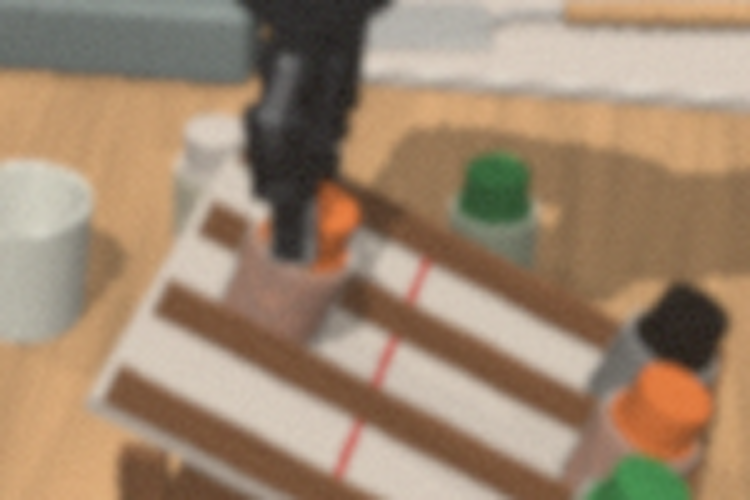

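The jar now stands square on the deck, leaning like the stock jars. Its foot is at about (280,335), above the line. I ease the pressure and release.

Call:
jog_arm:
  hand: [0.03, 0.03, 0.085, 0.085, 0.085]
  travel:
    - [-0.0006, 0.0001, 0.0014]
    - [0, 0, 0]
    - [0, 0, 0]
    - [0, 0, 0]
    - [0, 0, 0]
  yaw: [0, 0, 0, 0, 0]

```text
time_s: 9.15
position: [0.5984, -0.0543, 0.1815]
tool_rot: [[-0.989, 0.15, -0.0], [0.15, 0.989, 0.0], [0.0, 0.0, -1.0]]
ft_force: [-0.9, 0.7, 0.1]
grip_width: 0.0848
gripper_force: 0.0
```

Call:
jog_arm:
  hand: [0.085, 0.085, 0.085, 0.085, 0.085]
  travel:
    - [0, 0, 0]
    - [0, 0, 0]
    - [0, 0, 0.02]
    - [0, 0, 0.05]
    - [0, 0, 0.04]
  yaw: [0, 0, 0, 0, 0]

```text
time_s: 9.78
position: [0.5984, -0.0543, 0.2937]
tool_rot: [[-0.989, 0.15, 0.001], [0.15, 0.989, -0.0], [-0.001, -0.0, -1.0]]
ft_force: [-0.3, -0.7, 0.1]
grip_width: 0.0844
gripper_force: 0.0
```

Run:
```python
from h import *
s=env.get_image('side')
cv2.imwrite('pics/rel1.png',cv2.resize(s[140:280,280:440],(640,560),interpolation=2)[:,:,::-1]); o=env.observe();print(o['position'],o['ft_force'],o['grip_width'])
```

```text
[ 0.59948819 -0.05460179  0.29919431] [-1.0221372  -0.11929393  3.77055791] 0.08495364087182852
```

View pics/rel1.png

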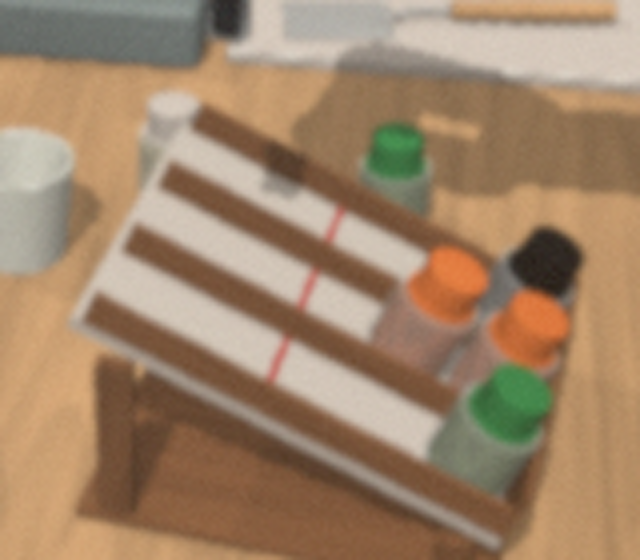

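Orange has slid down and stands upright behind its stock jar: caps at crop (448,283) and (525,330). Now the green jar at (0.514, -0.290).

Call:
jog_arm:
  hand: [0.07, 0.07, 0.07, 0.07, 0.07]
  travel:
    - [-0.017, -0.047, 0]
    - [-0.017, -0.047, 0]
    - [-0.017, -0.047, 0]
    - [-0.017, -0.047, 0]
    - [-0.0175, -0.0475, 0]
  yaw: [0, 0, 0, 0, 0]
  grip_force: 25

```text
time_s: 10.45
position: [0.5122, -0.2912, 0.2917]
tool_rot: [[-0.989, 0.15, 0.0], [0.15, 0.989, 0.0], [-0.0, 0.0, -1.0]]
ft_force: [-0.6, 0.1, 0.7]
grip_width: 0.0698
gripper_force: 0.0
```

Call:
jog_arm:
  hand: [0.07, 0.07, 0.07, 0.07, 0.07]
  travel:
    - [0, 0, 0]
    - [0, 0, -0.05]
    - [0, 0, -0.05]
    - [0, 0, -0.05]
    - [0, 0, 0]
  yaw: [0, 0, 0, 0, 0]

```text
time_s: 11.08
position: [0.5121, -0.288, 0.1391]
tool_rot: [[-0.989, 0.149, -0.005], [0.149, 0.989, 0.005], [0.006, 0.004, -1.0]]
ft_force: [1.0, 0.6, 0.7]
grip_width: 0.0701
gripper_force: 0.0
```

Run:
```python
from h import *
s=env.get_image('side');t=env.get_image('top')
a=cv2.resize(s[110:230,310:430],(400,400));b=cv2.resize(t[200:320,410:530],(400,400))
cv2.imwrite('pics/hov2.png',np.hstack([a,b])[:,:,::-1]); o=env.observe();print(o['position'],o['ft_force'])
```

```text
[ 0.51378142 -0.28978004  0.14345913] [ 0.00628157 -0.81306488  0.67783511]
```

View pics/hov2.png

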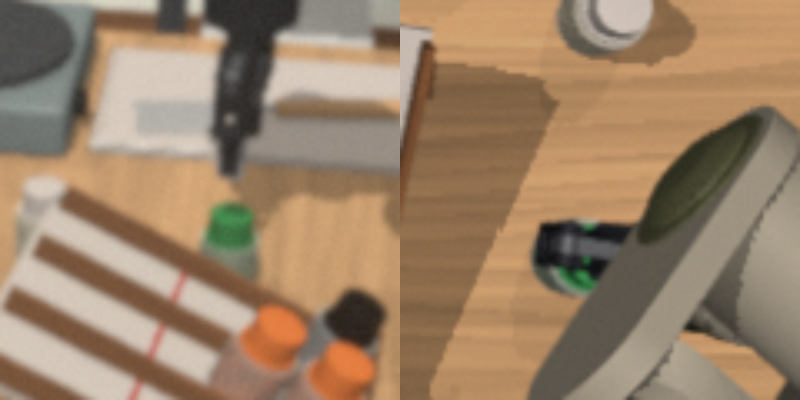

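The fingers are centred over the green cap (side crop px 232,222). I descend and grip.

Call:
jog_arm:
  hand: [0.07, 0.07, 0.07, 0.07, 0.07]
  travel:
    - [0, 0, -0.03]
    - [0, 0, -0.03]
    - [0, 0, -0.012]
    - [0, 0, -0.005]
    - [0, 0, 0]
  yaw: [0, 0, 0, 0, 0]

```text
time_s: 11.8
position: [0.5135, -0.2902, 0.066]
tool_rot: [[-0.989, 0.15, 0.001], [0.15, 0.989, -0.001], [-0.002, -0.001, -1.0]]
ft_force: [0.4, 0.7, 0.7]
grip_width: 0.0702
gripper_force: 0.0
```

Call:
jog_arm:
  hand: [0.03, 0.03, 0.03, 0.03, 0.03]
  travel:
    - [0, 0, 0]
    - [0, 0, 0]
    - [0, 0, 0]
    - [0, 0, 0]
    - [0, 0, 0]
  yaw: [0, 0, 0, 0, 0]

```text
time_s: 12.42
position: [0.5133, -0.2901, 0.0656]
tool_rot: [[-0.989, 0.15, 0.001], [0.15, 0.989, -0.001], [-0.001, -0.001, -1.0]]
ft_force: [-1.0, -0.2, 6.4]
grip_width: 0.0371
gripper_force: 24.8
```

Call:
jog_arm:
  hand: [0.03, 0.03, 0.03, 0.03, 0.03]
  travel:
    - [0, 0, 0.02]
    - [0, 0, 0.05]
    - [0, 0, 0.055]
    - [0, 0, 0.055]
    - [0, 0, 0.054]
  yaw: [0, 0, 0, 0, 0]

```text
time_s: 13.05
position: [0.5126, -0.2895, 0.3005]
tool_rot: [[-0.989, 0.15, -0.0], [0.15, 0.989, 0.0], [0.0, 0.0, -1.0]]
ft_force: [0.1, -1.2, -0.7]
grip_width: 0.0374
gripper_force: 25.6
```

Call:
jog_arm:
  hand: [0.03, 0.03, 0.03, 0.03, 0.03]
  travel:
    - [0.012, 0.03, 0]
    - [0.0175, 0.045, 0]
    - [0.0175, 0.045, 0]
    - [0.0175, 0.045, 0]
    - [0.0175, 0.045, 0]
  yaw: [0, 0, 0, 0, 0]

```text
time_s: 13.68
position: [0.5952, -0.0783, 0.2985]
tool_rot: [[-0.989, 0.15, -0.001], [0.15, 0.989, 0.0], [0.001, 0.0, -1.0]]
ft_force: [0.8, 0.4, -0.7]
grip_width: 0.0369
gripper_force: 25.7
```

Call:
jog_arm:
  hand: [0.03, 0.03, 0.03, 0.03, 0.03]
  travel:
    - [0.0175, 0.045, 0]
    - [0.0125, 0.033, 0]
    - [0.007, 0.0154, 0]
    - [0, 0, -0.03]
    - [0, 0, -0.03]
  yaw: [0, 0, 0, 0, 0]

```text
time_s: 14.3
position: [0.6319, 0.013, 0.2379]
tool_rot: [[-0.989, 0.151, 0.0], [0.151, 0.989, -0.0], [-0.0, -0.0, -1.0]]
ft_force: [0.7, 0.0, -0.9]
grip_width: 0.0373
gripper_force: 25.7
```

Call:
jog_arm:
  hand: [0.03, 0.03, 0.03, 0.03, 0.03]
  travel:
    - [0, 0, -0.02]
    - [0, 0, -0.01]
    - [0, 0, -0.004]
    - [0, 0, 0]
    - [0, 0, 0]
  yaw: [0, 0, 0, 0, 0]

```text
time_s: 14.92
position: [0.6322, 0.0135, 0.2056]
tool_rot: [[-0.989, 0.15, 0.001], [0.15, 0.989, -0.0], [-0.001, -0.0, -1.0]]
ft_force: [-0.3, 0.7, -1.7]
grip_width: 0.0373
gripper_force: 25.7
```

Run:
```python
from h import *
o=env.observe();print(o['position'],o['ft_force'],o['grip_width'])
```

```text
[0.63217424 0.01345878 0.20561694] [-0.27596583  0.71240681 -1.65094657] 0.03733062705103725
```

Call:
jog_arm:
  hand: [0.03, 0.03, 0.03, 0.03, 0.03]
  travel:
    - [0, 0, -0.003]
    - [0, 0, -0.002]
    - [0, 0, -0.002]
    - [0, 0, 0]
    - [0, 0, 0]
  yaw: [0, 0, 0, 0, 0]

```text
time_s: 15.55
position: [0.632, 0.0136, 0.1984]
tool_rot: [[-0.989, 0.15, 0.001], [0.15, 0.989, -0.0], [-0.001, -0.0, -1.0]]
ft_force: [-2.3, 0.7, 5.5]
grip_width: 0.0372
gripper_force: 26.2
```

Call:
jog_arm:
  hand: [0.03, 0.03, 0.03, 0.03, 0.03]
  travel:
    - [0, 0, -0.001]
    - [0, 0, -0.001]
    - [0, 0, 0]
    - [0, 0, 0]
    - [0, 0, 0]
  yaw: [0, 0, 0, 0, 0]

```text
time_s: 16.18
position: [0.632, 0.0136, 0.198]
tool_rot: [[-0.989, 0.15, 0.002], [0.15, 0.989, -0.001], [-0.002, -0.0, -1.0]]
ft_force: [-6.0, 0.8, 14.8]
grip_width: 0.0371
gripper_force: 27.2
```

Contact again, with the same forces as before, so I use the same arc.

Call:
jog_arm:
  hand: [0.03, 0.03, 0.03, 0.03, 0.03]
  travel:
    - [-0.003, 0.0005, -0.0015]
    - [-0.003, 0.0005, -0.0014]
    - [-0.003, 0.0004, -0.0018]
    - [-0.003, 0.0004, -0.0017]
    - [0, 0, 0]
  yaw: [0, 0, 0, 0, 0]

```text
time_s: 16.8
position: [0.6204, 0.0153, 0.1916]
tool_rot: [[-0.989, 0.15, 0.004], [0.15, 0.989, -0.001], [-0.004, -0.0, -1.0]]
ft_force: [-4.4, 0.1, 14.1]
grip_width: 0.0374
gripper_force: 31.9
```

Call:
jog_arm:
  hand: [0.03, 0.03, 0.03, 0.03, 0.03]
  travel:
    - [-0.0027, 0.0004, -0.002]
    - [-0.0027, 0.0004, -0.002]
    - [-0.0026, 0.0004, -0.0022]
    - [-0.0026, 0.0004, -0.0023]
    - [0, 0, 0]
  yaw: [0, 0, 0, 0, 0]

```text
time_s: 17.42
position: [0.6098, 0.0169, 0.1834]
tool_rot: [[-0.989, 0.15, 0.004], [0.15, 0.989, -0.001], [-0.004, -0.0, -1.0]]
ft_force: [-5.7, 1.0, 16.7]
grip_width: 0.037
gripper_force: 36.9
```

The readings match the first jar, so it is flat on the deck. I release it the same way.

Call:
jog_arm:
  hand: [0.03, 0.03, 0.085, 0.085, 0.085]
  travel:
    - [-0.0006, 0.0001, 0.0014]
    - [0, 0, 0]
    - [0, 0, 0]
    - [0, 0, 0]
    - [0, 0, 0]
  yaw: [0, 0, 0, 0, 0]

```text
time_s: 18.05
position: [0.6087, 0.0171, 0.1819]
tool_rot: [[-0.989, 0.15, -0.001], [0.15, 0.989, 0.0], [0.001, 0.0, -1.0]]
ft_force: [-0.3, -0.7, -1.0]
grip_width: 0.0845
gripper_force: 0.0
```

Call:
jog_arm:
  hand: [0.085, 0.085, 0.085, 0.085, 0.085]
  travel:
    - [0, 0, 0]
    - [0, 0, 0]
    - [0, 0, 0.02]
    - [0, 0, 0.05]
    - [0, 0, 0.04]
  yaw: [0, 0, 0, 0, 0]

```text
time_s: 18.68
position: [0.6087, 0.0171, 0.2942]
tool_rot: [[-0.989, 0.15, 0.001], [0.15, 0.989, -0.0], [-0.001, 0.0, -1.0]]
ft_force: [0.8, 0.0, 0.5]
grip_width: 0.085
gripper_force: 0.0
```

Call:
jog_arm:
  hand: [0.085, 0.085, 0.085, 0.085, 0.085]
  travel:
    - [0, 0, 0.03]
    - [0, 0, 0.03]
    - [0, 0, 0]
    - [0, 0, 0]
    - [0, 0, 0]
  yaw: [0, 0, 0, 0, 0]

```text
time_s: 19.3
position: [0.6085, 0.0171, 0.351]
tool_rot: [[-0.989, 0.15, -0.002], [0.15, 0.989, 0.0], [0.002, -0.0, -1.0]]
ft_force: [0.7, 0.0, 0.5]
grip_width: 0.0847
gripper_force: 0.0
```

Run:
```python
from h import *
s=env.get_image('side')
cv2.imwrite('pics/rel2.png',cv2.resize(s[140:280,260:440],(720,560),interpolation=2)[:,:,::-1]); o=env.observe();print(o['position'],o['ft_force'],o['grip_width'])
```

```text
[0.60860169 0.01708391 0.35126068] [-0.21668365 -0.20374383 -0.25147368] 0.0850972974098079
```

View pics/rel2.png

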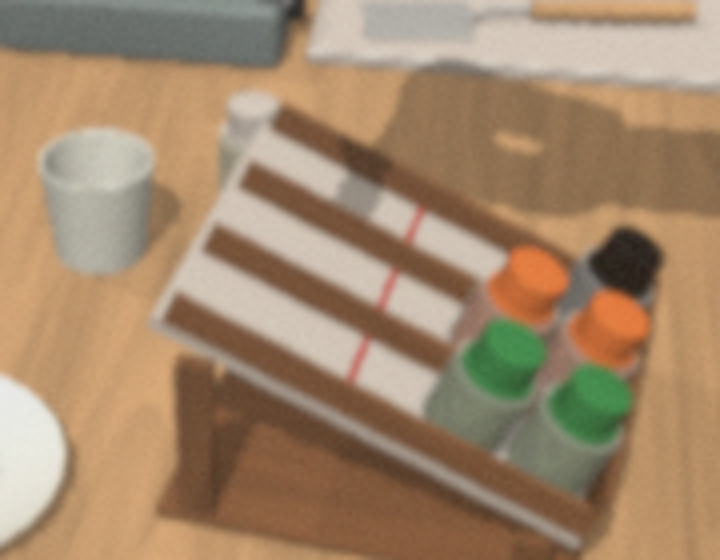

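Both jars stand upright behind their own colour: orange (528,283) behind (608,328), and green (505,358) behind (592,402). The stock jars have not moved. I hand the job in.

```bash
python3 -c "
from rig import env
print(env.close_job())"
```

```text
the job is handed in; nothing more can be done
None
```

I released the orange jar first and then the green one above the red line; each slid down by itself to stand upright behind the stock jar of its colour, and I handed the job in at about 19 s.

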